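# Pack a layer of cartons on the bamboo tray and cam-lock the sliding leg at its mark

## Robot

A 6-joint arm with a two-finger parallel gripper is mounted at the origin on the work surface. World frame = base frame: x ahead of the robot, y to its left, z up, the work surface at z = 0. Lengths are in m, angles in rad, forces in N, time in s.
With the tool pointing down it reaches from about 0.375 to 0.975 m from the base axis. Payload 3.8 kg.
Tool frame: the origin (TCP) lies on the mounting face of the last link; the fingertips stand 173 mm ahead of it and the grasp point (between the pads) lies 155 mm ahead of it; z points along the fingers, y is the line along which they close (so a half turn about z gives the same grasp; the last joint's range is limited). The gripper opens to 85 mm and grips with 20 to 120 N. Pads are 22 mm wide; open, the fingers measure 114 mm over their backs; the gripper's body (76 mm by 85 mm) begins 54 mm behind the grasp point. The pads swing forward as they close: fully open they stand 13 mm farther back than shut.
Start: joints at [1.213, 0.264, 1.604, -0, 1.274, -0.037], TCP at [0.213, 0.641, 0.405] pointing down, gripper open.
Joint ranges: [-2.63, 2.63], [-0.94, 2.18], [0.31, 2.57], [-1.31, 4.45], [0, 2.66], [-2.55, 2.55]. Speed limits (rad/s): [2.57, 2.57, 3.14, 3.14, 3.14, 3.14].

## Interface

Orientations are given as a rotation vector (axis times angle).
In Python, from workcell import bot gives the robot as it stands.
- The arm moves only by the tool drive_tool, never from a script. Its argument "increments" is a list of rows, each an object with "delta_pos": the shift along the tool's x, y, z in mm, a list of three; "turn": the turn about the tool's z in rad; "jaw": the opening, from -1 (shut) to 1 (fully open). A call has 1 to 8 rows; each row shifts and turns the commanded pose from where the row before left it, along the tool's axes as they then stand; what a row does not reach is not made up. A row lasts 1/12 s, in which the tool goes at most 41.7 mm and 7.16 degrees, less where a joint would pass 70% of its speed; a pose out of reach is approached as far as the arm can. A call is refused whole if a number of a shift passes 41.7 or a number of a turn 0.125, either way. A call with a gripper value outside its range is refused whole. The fingers move at their own pace and stop on an object; "grip_force" is the grip in N (left out, the last holds). Time passes only in rows, so rows that do not move let the fingers close. It gives the time, the measured TCP pose, the force, the opening and the grip force at its end, in the units of the state.
- bot.read_state(): the state, without advancing time (a new reading comes with each control period).
- bot.read_camera(name): name is "side" or "top"; returns a dict with "pixels" (420x560x3 uint8, red, green, blue), "fovy" (degrees; the focal length in pixels is half the picture's height over the tangent of half this angle, whatever the lens; pixels are square), "cx", "cy" (the principal point, pixels), "camera_from_world" (4x4, takes a point from world to camera coordinates). Camera axes: x right, y down, z forward; pixel columns grow to the right and rows downward; lengths in m; the calibration is good to about 2 mm. A picture is of the moment at which its call begins. There is no depth.
- bot.finish_job(): hands the job in; it is judged then, once.
The state is a dict: "time": time; "q": joint angles; "joint_vel": joint speeds; "joint_torque": joint torques, N m; "tool_pos": TCP position; "tcp_rot": TCP orientation; "wrist_force": force on the tool from outside, world axes, zero at the start; "torque": the same for the moment, N m; "width": opening from 0.0 (shut) to 1.0 (fully open); "grip_force": force on a finger pad.
Only numpy, scipy, OpenCV 4.12 (cv2) and the standard library are available. Lean on these libraries where they do the work, as an engineer would, in place of code of your own. Each camera call takes 0.05 s, during which the arm holds its last target. There are 200 camera calls.

## Task

Finish the layer of eraser cartons on the bamboo tray: lay one of the two loose cartons flat beside the carton already there, snug along its far side with ends level, and the other crosswise, snug against the ends of those two, on the side towards the sliding leg. Then take the upright leg, slide it towards the cartons until its pointer is level with the fin-shaped mark clipped to the edge rail, and, still holding it there, push the cam lever on it away from you, fully closed. Finish while still holding the leg at the mark (do not let go of it), with the layer in order and the other things on the counter left alone.

Things in the scene. Friction and masses are not known exactly. Their poses are not given: they have to be found in the camera images.
- stop (a point): Bamboo tray, fixed: slab 140 x 260 x 10 mm on the counter. Point in the slab's top at the middle of the stop lip's inner face (lip: low bar 10 mm thick, 8 mm above the slab, across the tray's right end; no other raised edges). Tray axes: +y along the tray from the lip to the sliding leg, +x across it, away from the robot, z up. A 14 mm square edge rail runs 78 mm to +x of the centre line.
- spot_first (a point): point on the tray: the middle of the carton already laid (20 mm above the slab; 31 mm along tray y from the stop, 15.5 mm to tray -x of its centre line). Tray axes.
- spot_beside (a point): point on the tray: where the middle of the carton beside it goes (32.5 mm further to tray +x), long side along tray y. Tray axes.
- spot_across (a point): point on the tray: where the middle of the crosswise carton goes (79 mm along tray y from the stop, 0.5 mm to +x of the centre line), long side along tray x. Tray axes.
- carton_a_mid (a point): middle of the carton already on the tray. All three cartons are alike: plain cardboard, closed, 30 mm (own x) by 60 mm (own y) by 40 mm high (own z), about 60 g, loose. A narrow paper strip runs along the top, lengthwise. Gripped by the ends they swing in a light grip; 30 N holds them firm and does no harm.
- carton_b_mid (a point): middle of one loose carton, standing flat on the counter (20 mm above it). Own axes as said. Either loose carton may take either place.
- carton_c_mid (a point): middle of the other loose carton. As above.
- leg_grip (a point): The sliding leg: upright aluminium plate across the tray, 120 mm along tray x, 12 mm thick along y, top 95 mm above the counter (laid cartons reach 50 mm). Point to hold it: mid-thickness, 80 mm above the counter, 32 mm to -x of the plate's middle; fingers close along tray y, 35 mm free along x to the open lever. Tray axes. A low foot (top at 24 mm) trails 36 mm on its +y side.
- leg (a joint): travel of the leg in m: 0 fully open (its carton-side face 160 mm from the stop), grows as it slides to tray -y, towards the cartons; limit 0.078. A spring pushes it back open with 2 N at 0 and 4.4 N at 0.06 m, at all times: it returns whenever it is not held.
- pointer (a point): tip of the pointer, a dark steel bar 6 mm wide standing out from the leg's foot over the edge rail on the far (+x) side. It moves with the leg; it is level with the mark when both have the same tray y. Axes are the tray's.
- mark_top (a point): the length mark: a fixed dark steel fin, 4 mm along tray y, 8 mm along tray x, 30 mm high, on a low clip beyond the far side of the edge rail (not in the pointer's way); point on it at the pointer's height. Axes are the tray's.
- lever_face (a point): The cam lever: black plastic saddle over the leg's top edge, 10 mm thick along tray x, with a paddle on each face of the leg reaching 26 mm out from 62 to 98 mm above the counter; bridge top at 105 mm. Point in its -x face (the one to push), mid-thickness of the leg, 80 mm up. Tray axes; it rides with the leg.
- lever (a joint): travel of the lever along the leg in m: 0 open, grows to tray +x, closed against its stop at 0.030. About 3 N of friction; it stays where it is left. Fingers straddling the leg push both paddles when they slide along the plate to tray +x; a light grip (about 6 N) lets them slide while they hold the leg.
- tumbler: glass tumbler, 72 mm wide, 110 mm high, loose; leave alone. Origin under its centre.
- pencil_cup: stainless pencil cup, 76 mm wide, 100 mm high, loose; leave alone. Origin under its centre.
- case: flat blue plastic protractor case, 80 x 150 x 14 mm, loose; leave alone. Origin under its centre.

How it is judged:
By the outcome, as a careful person would: the job done as asked, in the order asked, and still so for the second after the job is handed in, while the arm keeps its last pose, push and grip.
It also fails if it takes over 70 s, if anything falls off the work surface, if the arm or the gripper's body presses on something with over 40 N, if the wrist force passes 120 N, or if a joint passes its speed limit or range.

## Working session

There is one attempt and no reset: what is moved stays moved. The work goes in short steps, Python scripts to look and compute and a tool call to move; the robot and the scene stay as the last step left them, time stands still between calls to the robot, and variables do not carry over. Pictures are saved under pics/ and viewed, at most 10 in all, crops included, and the job is handed in when it is done.

Besides the shell and the picture viewer there is one more tool, called after "Request:" by a JSON object that holds its "method" and its "body", one argument or row to a line. drive_tool: Moves the arm, as the interface text tells. Its arguments: {"type":"object","properties":{"increments":{"type":"array"},"grip_force":{"type":"number"}},"required":["increments"]}

```bash
mkdir -p pics; cat > h.py <<'E'
import numpy as np, cv2
from workcell import bot
def cam(n, save=None):
    c=bot.read_camera(n); 
    if save: cv2.imwrite(f'pics/{save}.png', cv2.cvtColor(c['pixels'],cv2.COLOR_RGB2BGR))
    return c
def foc(c): return c['pixels'].shape[0]/2/np.tan(np.radians(c['fovy'])/2)
def ray(c,u,v):
    T=c['camera_from_world'];R=T[:3,:3]
    d=R.T@np.array([(u-c['cx'])/foc(c),(v-c['cy'])/foc(c),1]);return -R.T@T[:3,3],d
def onz(c,u,v,z):
    o,d=ray(c,u,v);return o+d*(z-o[2])/d[2]
def proj(c,p):
    q=c['camera_from_world']@np.append(p,1);return q[:2]/q[2]*foc(c)+[c['cx'],c['cy']]
E
python3 - <<'E'
from h import *
for n in('top','side'):
    c=cam(n,n+'0');print(n,c['fovy'],c['cx'],c['cy'],ray(c,c['cx'],c['cy']))
s=bot.read_state();print(s)
E
```

```text
top 45.33869774212669 282.89703522306485 212.4246067611706 (array([0.44784459, 0.04560386, 1.20881844]), array([ 0.10366752,  0.02436279, -0.99431358]))
side 55.561268041171424 279.0397495478565 205.26943167961585 (array([0.54716724, 0.76255002, 0.66179217]), array([ 0.02060721, -0.76173019, -0.64756656]))
{'time': 0.1, 'q': array([ 1.21310978e+00,  2.64681592e-01,  1.60524598e+00,  2.08340364e-05,
        1.27370190e+00, -3.69192570e-02]), 'joint_vel': array([-0.00083407, -0.00124526, -0.00519692, -0.00133051,  0.00204493,
       -0.00055755]), 'joint_torque': array([ 6.44682514e-04, -5.16713011e+01, -3.68588555e+01, -1.60724917e-04,
        6.42051600e-03, -2.51876514e-05]), 'tool_pos': array([0.21272585, 0.64027576, 0.40347901]), 'tcp_rot': array([-0.50164508, -3.10085724,  0.0031308 ]), 'wrist_force': array([ 0.63503721,  0.11476275, -0.51431176]), 'torque': array([-0.00474778, -0.02430284, -0.01682541]), 'grip_force': 0.0, 'width': 0.9985370201515682}
```

View pics/top0.png

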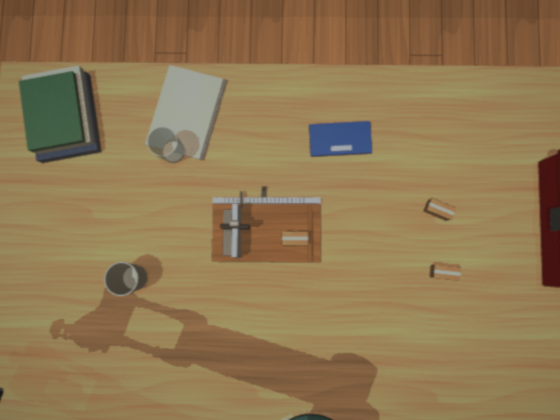

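View pics/side0.png

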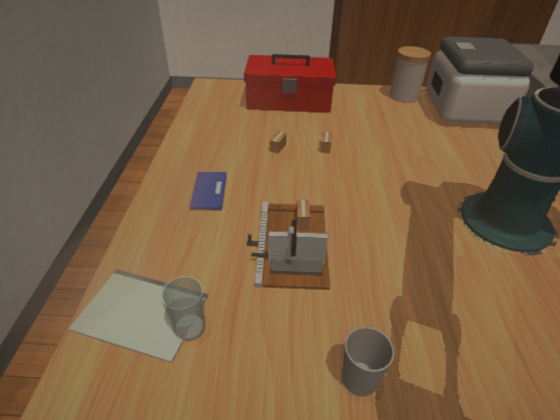

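The top view shows the tray at cols 212–322, rows 196–263, with the leg near col 235, carton a at (295,238), and the loose cartons at (441,210) and (447,271). The side view shows the same scene, with the pointer and mark at about (258,256) and (250,240).

```bash
python3 - <<'E'
from h import *
a=cv2.imread('pics/top0.png');b=cv2.imread('pics/side0.png')
r=lambda i,f:cv2.resize(i,None,fx=f,fy=f,interpolation=cv2.INTER_CUBIC)
m=np.zeros((600,800,3),np.uint8)
x=r(a[185:272,205:330],6);x=cv2.resize(a[185:272,205:330],None,fx=4,fy=4,interpolation=cv2.INTER_CUBIC);m[:x.shape[0],:x.shape[1]]=x
x=r(b[195:295,240:335],3);m[:x.shape[0],505:505+x.shape[1]]=x
x=r(a[195:285,420:470],2.7);m[352:352+x.shape[0],:x.shape[1]]=x
x=r(b[125:160,265:340],4);m[352:352+x.shape[0],200:200+x.shape[1]]=x
cv2.imwrite('pics/m1.png',m)
c=cam('top')
for z,p in((.01,[(212,263),(322,263),(212,196),(322,205)]),(.05,[(295,238)]),(.04,[(441,210),(447,271)])):
  for q in p: print(q,onz(c,*q,z).round(4))
E
```

```text
(212, 263) [0.4488 0.2414 0.01  ]
(322, 263) [ 0.454  -0.0201  0.01  ]
(212, 196) [0.6097 0.2469 0.01  ]
(322, 205) [ 0.5924 -0.0184  0.01  ]
(295, 238) [0.5099 0.0449 0.05  ]
(441, 210) [ 0.5818 -0.2929  0.04  ]
(447, 271) [ 0.4413 -0.3048  0.04  ]
```

View pics/m1.png

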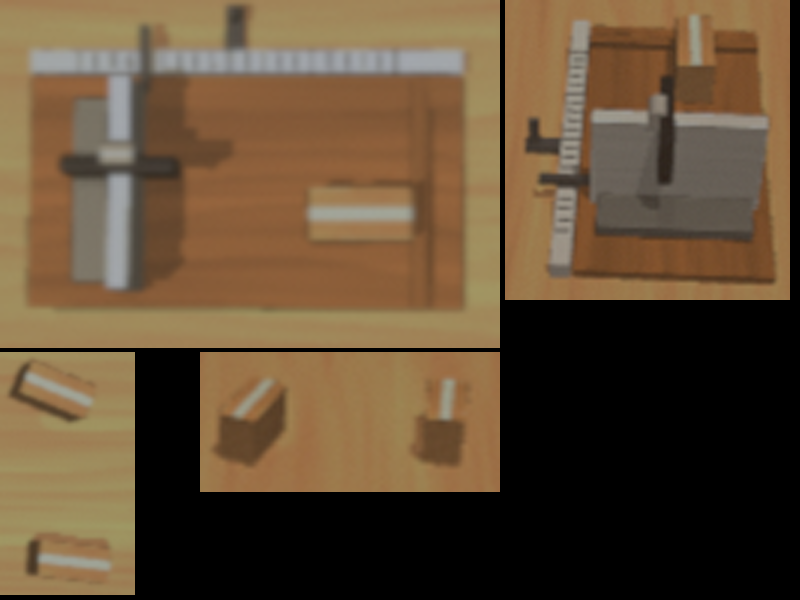

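The crops show, in order:
- **Tray:** carton a lies on it, with its strip at crop cols 307–414, row 213.
- **Rail:** the pointer is at crop (145,50) and the mark at (236,25).
- **Loose cartons:** their white strips are clear in both views.

Next I'll measure the strips, tray edges, pointer and mark.

```bash
cat >> h.py <<'E'
def strip(c,box,z):
    """white strip within box (u0,v0,u1,v1): centre, direction (world), length"""
    u0,v0,u1,v1=box;f=8
    im=cv2.resize(c['pixels'][v0:v1,u0:u1],None,fx=f,fy=f,interpolation=cv2.INTER_CUBIC)
    h=cv2.cvtColor(im,cv2.COLOR_RGB2HSV).astype(int)
    m=((h[...,1]<85)&(h[...,2]>120)).astype(np.uint8)
    n,l,st,ce=cv2.connectedComponentsWithStats(m)
    if n<2: return None
    k=1+np.argmax(st[1:,4]);cn=cv2.findContours((l==k).astype(np.uint8),0,1)[0]
    bx=cv2.boxPoints(cv2.minAreaRect(max(cn,key=cv2.contourArea)))
    P=np.array([onz(c,(x+.5)/f-.5+u0,(y+.5)/f-.5+v0,z)[:2] for x,y in bx])
    e=P-np.roll(P,-1,0);L=np.linalg.norm(e,axis=1);i=np.argmax(L);d=e[i]
    return P.mean(0).round(4),(np.degrees(np.arctan2(d[1],d[0]))%180).round(1),(L[:2]*1e3).round(1)
E
python3 - <<'E'
from h import *
c=cam('top');s=cam('side')
for b,z in(((278,230,312,248),.05),((425,200,460,222),.04),((430,262,465,282),.04)): print(strip(c,b,z))
for b,z in(((294,198,314,228),.05),((267,130,290,152),.04),((316,130,334,152),.04)): print(strip(s,b,z))
w=lambda x,y:((x+.5)/4-.5+205,(y+.5)/4-.5+185)
for nm,x,y,z in(('fl',28,308,.01),('fr',464,310,.01),('lipin b',414,300,.01),('lipin?',430,300,.018),('rail fl',30,50,.014),('rail fr',465,50,.014),('rail nl',30,73,.014),('rail nr',465,73,.014),('ptr',145,28,.02),('mark',236,8,.03),('legtop near',117,290,.095),('legtop far',119,75,.095),('bridge',117,153,.105)):
  print(nm,onz(c,*w(x,y),z).round(4))
E
```

```text
(array([0.51  , 0.0458]), np.float64(91.1), array([61.4,  9.8]))
(array([ 0.5855, -0.2941]), np.float64(67.9), array([10.5, 62.4]))
(array([ 0.4385, -0.3056]), np.float64(84.7), array([10.3, 62. ]))
(array([0.5099, 0.0477]), np.float64(91.2), array([ 9.3, 61.5]))
(array([ 0.5852, -0.292 ]), np.float64(67.4), array([63.7, 11.5]))
(array([ 0.4383, -0.3024]), np.float64(84.7), array([61.4,  9.4]))
fl [0.4521 0.2424 0.01  ]
fr [ 0.456  -0.0168  0.01  ]
lipin b [0.4613 0.0129 0.01  ]
lipin? [0.4614 0.0037 0.018 ]
rail fl [0.6064 0.2459 0.014 ]
rail fr [ 0.6108 -0.0153  0.014 ]
rail nl [0.5925 0.2454 0.014 ]
rail nr [ 0.597  -0.0155  0.014 ]
ptr [0.6201 0.1763 0.02  ]
mark [0.6315 0.1214 0.03  ]
legtop near [0.4627 0.1794 0.095 ]
legtop far [0.5824 0.1819 0.095 ]
bridge [0.5378 0.1804 0.105 ]
```

```bash
cat >> h.py <<'E'
from scipy.spatial.transform import Rotation as Ro
def pose(s=None):
    s=s or bot.read_state();R=Ro.from_rotvec(s['tcp_rot']).as_matrix();p=s['tool_pos']+.155*R[:,2]
    return p,np.degrees(np.arctan2(R[1,1],R[0,1])),R
def plan(*wps):
    """waypoints (grasp x,y,z, yaw deg): turn first, then shift in the turned tool frame"""
    s=bot.read_state();p,yaw,R=pose(s)
    print('t',round(s['time'],2),'grasp',p.round(4),'yaw',yaw.round(2),'tilt',R[:2,2].round(4),'F',s['wrist_force'].round(1),'w',round(s['width'],3),'g',round(s['grip_force'],1))
    for x,y,z,w in wps:
        t=np.radians(yaw-w);a=np.radians(w);X=np.array([-np.sin(a),np.cos(a),0]);Y=np.array([np.cos(a),np.sin(a),0])
        d=(np.array([x,y,z])-p)*1e3;v=np.array([d@X,d@Y,-d[2]])
        print('turn',t.round(3),'shift',v.round(1),'rows>=',np.ceil(max(np.linalg.norm(v)/41.7,abs(t)/.125)))
        p=np.array([x,y,z]);yaw=w
E
python3 - <<'E'
from h import *
plan((.5,.15,.25,84.7),(.4384,-.304,.18,84.7),(.4384,-.304,.028,84.7))
E
```

```text
t 0.25 grasp [0.2127 0.6402 0.249 ] yaw 71.62 tilt [-0.0004 -0.0011] F [0.  0.3 1.1] w 1.001 g 0.0
turn -0.228 shift [-331.3 -461.6   -1. ] rows>= 14.0
turn 0.0 shift [  19.4 -457.7   70. ] rows>= 12.0
turn 0.0 shift [  0.   0. 152.] rows>= 4.0
```

Request:
{"method": "drive_tool", "body": {
  "increments": [
    {"delta_pos":[0,0,0],"turn":-0.114,"jaw":1},
    {"delta_pos":[0,0,0],"turn":-0.114,"jaw":1},
    {"delta_pos":[-22,-31,0],"turn":0,"jaw":1},
    {"delta_pos":[-22,-31,0],"turn":0,"jaw":1},
    {"delta_pos":[-22,-31,0],"turn":0,"jaw":1},
    {"delta_pos":[-22,-31,0],"turn":0,"jaw":1},
    {"delta_pos":[-22,-31,0],"turn":0,"jaw":1},
    {"delta_pos":[-22,-31,0],"turn":0,"jaw":1}
  ]
}}

```text
time: 0.92
tool_pos: [0.3275, 0.4415, 0.4046]
tcp_rot: [0.145, 3.138, 0.0]
wrist_force: [0.1, 0.3, 0.2]
width: 1.002
grip_force: 0.0
```

Request:
{"method": "drive_tool", "body": {
  "increments": [
    {"delta_pos":[-22,-31,0],"turn":0,"jaw":1},
    {"delta_pos":[-22,-31,0],"turn":0,"jaw":1},
    {"delta_pos":[-22,-31,0],"turn":0,"jaw":1},
    {"delta_pos":[-22,-31,0],"turn":0,"jaw":1},
    {"delta_pos":[-22,-31,0],"turn":0,"jaw":1},
    {"delta_pos":[-22,-31,0],"turn":0,"jaw":1},
    {"delta_pos":[-22,-31,0],"turn":0,"jaw":1},
    {"delta_pos":[-22,-31,0],"turn":0,"jaw":1}
  ]
}}

```text
time: 1.58
tool_pos: [0.4797, 0.1781, 0.4049]
tcp_rot: [0.146, 3.138, 0.0]
wrist_force: [-0.1, 0.0, 0.1]
width: 0.996
grip_force: 0.0
```

Request:
{"method": "drive_tool", "body": {
  "increments": [
    {"delta_pos":[-12,-31,0],"turn":0,"jaw":1},
    {"delta_pos":[2,-35,6],"turn":0,"jaw":1},
    {"delta_pos":[2,-35,6],"turn":0,"jaw":1},
    {"delta_pos":[2,-35,6],"turn":0,"jaw":1},
    {"delta_pos":[2,-35,6],"turn":0,"jaw":1},
    {"delta_pos":[2,-35,6],"turn":0,"jaw":1},
    {"delta_pos":[2,-35,6],"turn":0,"jaw":1},
    {"delta_pos":[2,-35,6],"turn":0,"jaw":1}
  ]
}}

```text
time: 2.25
tool_pos: [0.451, -0.0963, 0.3626]
tcp_rot: [0.145, 3.138, -0.0]
wrist_force: [0.6, -0.4, 0.2]
width: 1.001
grip_force: 0.0
```

Request:
{"method": "drive_tool", "body": {
  "increments": [
    {"delta_pos":[2,-35,6],"turn":0,"jaw":1},
    {"delta_pos":[2,-35,6],"turn":0,"jaw":1},
    {"delta_pos":[2,-35,6],"turn":0,"jaw":1},
    {"delta_pos":[2,-35,6],"turn":0,"jaw":1},
    {"delta_pos":[2,-35,6],"turn":0,"jaw":1},
    {"delta_pos":[0,0,0],"turn":0,"jaw":1},
    {"delta_pos":[0,0,0],"turn":0,"jaw":1},
    {"delta_pos":[0,0,0],"turn":0,"jaw":1}
  ]
}}

```text
time: 2.92
tool_pos: [0.4254, -0.2679, 0.3325]
tcp_rot: [-0.147, -3.138, -0.001]
wrist_force: [0.6, 0.5, -0.1]
width: 1.003
grip_force: 0.0
```

```bash
python3 - <<'E'
from h import *
plan((.4384,-.304,.035,84.7))
E
```

```text
t 2.92 grasp [ 0.4253 -0.2677  0.1775] yaw 84.62 tilt [-0.0004  0.0009] F [ 0.6  0.5 -0.1] w 1.003 g 0.0
turn -0.001 shift [-16.4 -34.9 142.5] rows>= 4.0
```

Request:
{"method": "drive_tool", "body": {
  "increments": [
    {"delta_pos":[-8,-17,20],"turn":0,"jaw":1},
    {"delta_pos":[-8.5,-18,20],"turn":0,"jaw":1},
    {"delta_pos":[0,0,37],"turn":0,"jaw":1},
    {"delta_pos":[0,0,37],"turn":0,"jaw":1},
    {"delta_pos":[0,0,26],"turn":0,"jaw":1},
    {"delta_pos":[0,0,10.5],"turn":0,"jaw":1},
    {"delta_pos":[0,0,0],"turn":0,"jaw":1},
    {"delta_pos":[0,0,0],"turn":0,"jaw":1}
  ]
}}

```text
time: 3.58
tool_pos: [0.4394, -0.3037, 0.1828]
tcp_rot: [0.143, 3.138, 0.0]
wrist_force: [-0.7, 0.5, 0.9]
width: 1.003
grip_force: 0.0
```

Request:
{"method": "drive_tool", "body": {
  "increments": [
    {"delta_pos":[0,0,0],"turn":0,"jaw":-1},
    {"delta_pos":[0,0,0],"turn":0,"jaw":-1},
    {"delta_pos":[0,0,0],"turn":0,"jaw":-1},
    {"delta_pos":[0,0,0],"turn":0,"jaw":-1},
    {"delta_pos":[0,0,0],"turn":0,"jaw":-1},
    {"delta_pos":[0,0,0],"turn":0,"jaw":-1}
  ],
  "grip_force": 32
}}

```text
time: 4.08
tool_pos: [0.4401, -0.3053, 0.1848]
tcp_rot: [0.146, 3.134, -0.004]
wrist_force: [0.2, 1.7, 6.7]
width: 0.696
grip_force: 35.6
```

```bash
python3 - <<'E'
from h import *
plan((.5425,.0473,.15,91))
s=cam('side','s1');cv2.imwrite('pics/s1c.png',cv2.resize(s['pixels'][60:200,220:420,::-1],None,fx=4,fy=4))
E
```

```text
t 4.08 grasp [ 0.4407 -0.3056  0.0298] yaw 84.67 tilt [ 0.0041 -0.0025] F [0.2 1.7 6.7] w 0.696 g 35.6
turn -0.11 shift [-107.9  351.1 -120.2] rows>= 10.0
```

View pics/s1c.png

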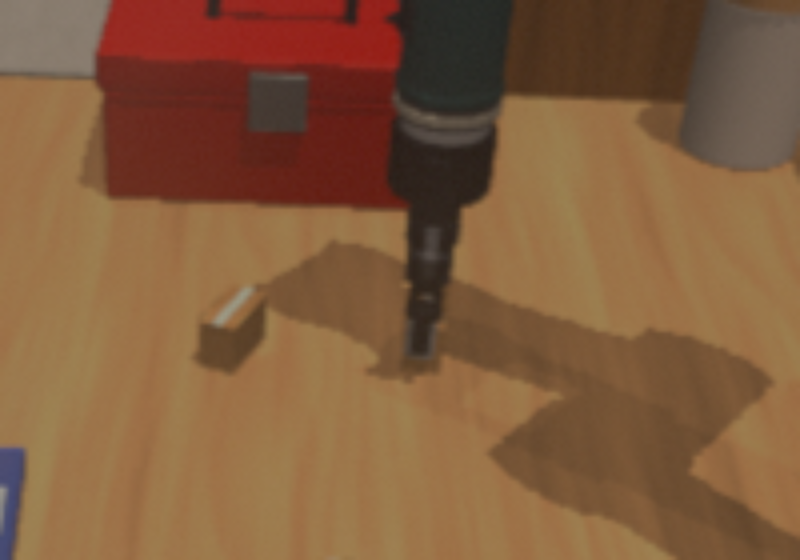

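Carton c is gripped by its ends (width 0.696, about 59 mm), and carton b stands untouched at its left.

Request:
{"method": "drive_tool", "body": {
  "increments": [
    {"delta_pos":[0,0,-30],"turn":0,"jaw":-1},
    {"delta_pos":[0,0,-40],"turn":-0.11,"jaw":-1},
    {"delta_pos":[-10,30,-20],"turn":0,"jaw":-1},
    {"delta_pos":[-10,32,-15],"turn":0,"jaw":-1},
    {"delta_pos":[-10,32,-15],"turn":0,"jaw":-1},
    {"delta_pos":[-10,32,0],"turn":0,"jaw":-1},
    {"delta_pos":[-10,32,0],"turn":0,"jaw":-1},
    {"delta_pos":[-10,32,0],"turn":0,"jaw":-1}
  ]
}}

```text
time: 4.8
tool_pos: [0.4957, -0.1121, 0.3037]
tcp_rot: [-0.026, 3.139, -0.001]
wrist_force: [0.6, 0.4, -1.2]
width: 0.694
grip_force: 35.3
```

Request:
{"method": "drive_tool", "body": {
  "increments": [
    {"delta_pos":[-10,32,0],"turn":0,"jaw":-1},
    {"delta_pos":[-10,32,0],"turn":0,"jaw":-1},
    {"delta_pos":[-10,32,0],"turn":0,"jaw":-1},
    {"delta_pos":[-10,32,0],"turn":0,"jaw":-1},
    {"delta_pos":[-10,32,0],"turn":0,"jaw":-1},
    {"delta_pos":[0,0,0],"turn":0,"jaw":-1},
    {"delta_pos":[0,0,0],"turn":0,"jaw":-1},
    {"delta_pos":[0,0,0],"turn":0,"jaw":-1}
  ]
}}

```text
time: 5.47
tool_pos: [0.5425, 0.0474, 0.3025]
tcp_rot: [-0.028, 3.141, -0.001]
wrist_force: [0.1, -1.0, -2.3]
width: 0.698
grip_force: 35.3
```

```bash
python3 - <<'E'
from h import *
plan((.5445,.0467,.1,91),(.5445,.0467,.042,91))
for b in((294,198,314,228),):
  s=cam('side','s2');print(strip(s,b,.05))
E
```

```text
t 5.47 grasp [0.5425 0.0473 0.1475] yaw 91.04 tilt [ 0.0002 -0.0005] F [ 0.1 -1.  -2.3] w 0.698 g 35.3
turn 0.001 shift [-2.  -0.6 47.5] rows>= 2.0
turn 0.0 shift [ 0.  0. 58.] rows>= 2.0
(array([0.5099, 0.0481]), np.float64(91.3), array([ 8.8, 61.2]))
```

Request:
{"method": "drive_tool", "body": {
  "increments": [
    {"delta_pos":[-2,-0.6,30],"turn":0,"jaw":-1},
    {"delta_pos":[0,0,35],"turn":0,"jaw":-1},
    {"delta_pos":[0,0,25],"turn":0,"jaw":-1},
    {"delta_pos":[0,0,10],"turn":0,"jaw":-1},
    {"delta_pos":[0,0,5],"turn":0,"jaw":-1},
    {"delta_pos":[0,0,2],"turn":0,"jaw":-1},
    {"delta_pos":[0,0,0],"turn":0,"jaw":-1},
    {"delta_pos":[0,0,0],"turn":0,"jaw":-1}
  ]
}}

```text
time: 6.18
tool_pos: [0.5458, 0.0466, 0.1969]
tcp_rot: [-0.026, 3.138, 0.0]
wrist_force: [0.2, -0.2, -0.5]
width: 0.697
grip_force: 35.3
```

```bash
python3 - <<'E'
from h import *
plan()
s=cam('side','s3');t=cam('top','t3')
m=np.zeros((400,800,3),np.uint8)
m[:,:400]=cv2.resize(s['pixels'][190:290,240:340,::-1],(400,400),interpolation=2)
m[:,400:]=cv2.resize(t['pixels'][175:275,235:335,::-1],(400,400),interpolation=2)
cv2.imwrite('pics/m3.png',m)
E
```

```text
t 6.18 grasp [0.5463 0.0466 0.0419] yaw 90.96 tilt [0.0032 0.0001] F [ 0.2 -0.2 -0.5] w 0.697 g 35.3
```

View pics/m3.png

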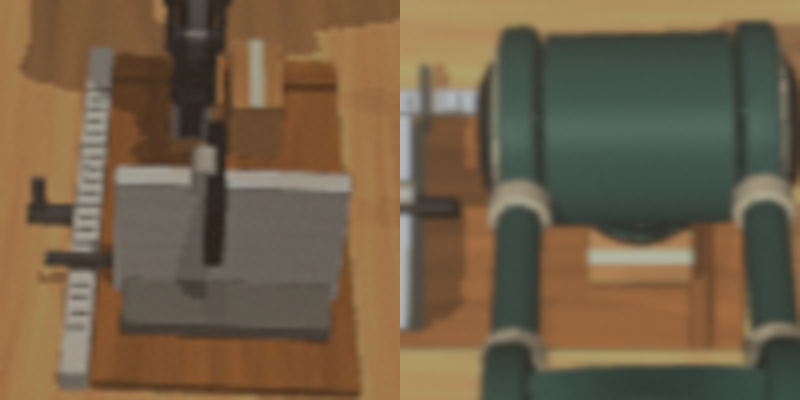

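The held carton sits beside carton a, hidden by the finger at crop (195,90). There is no contact force, so I'll set it down, release, rise and look.

Request:
{"method": "drive_tool", "body": {
  "increments": [
    {"delta_pos":[0,0,2],"turn":0,"jaw":-1},
    {"delta_pos":[0,0,0],"turn":0,"jaw":-1},
    {"delta_pos":[0,0,0],"turn":0,"jaw":0.8},
    {"delta_pos":[0,0,0],"turn":0,"jaw":1},
    {"delta_pos":[0,0,0],"turn":0,"jaw":1},
    {"delta_pos":[0,0,0],"turn":0,"jaw":1},
    {"delta_pos":[0,0,-30],"turn":0,"jaw":1},
    {"delta_pos":[0,0,-30],"turn":0,"jaw":1}
  ]
}}

```text
time: 6.95
tool_pos: [0.543, 0.0468, 0.251]
tcp_rot: [0.027, -3.135, 0.0]
wrist_force: [0.9, 0.2, 0.8]
width: 1.003
grip_force: 0.0
```

Request:
{"method": "drive_tool", "body": {
  "increments": [
    {"delta_pos":[0,0,-30],"turn":0,"jaw":1},
    {"delta_pos":[0,-30,-20],"turn":0,"jaw":1},
    {"delta_pos":[0,-41,0],"turn":0.1,"jaw":1},
    {"delta_pos":[0,-41,0],"turn":0.1,"jaw":1},
    {"delta_pos":[0,-41,0],"turn":0.1,"jaw":1},
    {"delta_pos":[0,-41,0],"turn":0.108,"jaw":1},
    {"delta_pos":[0,0,0],"turn":0,"jaw":1},
    {"delta_pos":[0,0,0],"turn":0,"jaw":1}
  ]
}}

```text
time: 7.62
tool_pos: [0.5229, -0.1467, 0.3029]
tcp_rot: [-0.616, -3.08, -0.0]
wrist_force: [0.0, 0.0, -0.3]
width: 0.998
grip_force: 0.0
```

```bash
python3 - <<'E'
from h import *
plan((.5853,-.2945,.12,67.6),(.5853,-.2945,.027,67.6))
s=cam('side','s4');t=cam('top','t4')
print('top a',strip(t,(278,233,312,248),.05),'new',strip(t,(278,216,312,232),.05))
print('side a',strip(s,(296,198,314,228),.05))
print(strip(s,(283,198,298,228),.05))
m=np.zeros((400,800,3),np.uint8)
m[:,:400]=cv2.resize(s['pixels'][195:245,270:320,::-1],(400,400),interpolation=2)
m[:,400:]=cv2.resize(t['pixels'][205:255,270:320,::-1],(400,400),interpolation=2)
cv2.imwrite('pics/m4.png',m)
E
```

```text
t 7.62 grasp [ 0.5228 -0.1467  0.1479] yaw 67.39 tilt [-0.0005  0.0003] F [ 0.   0.  -0.3] w 0.998 g 0.0
turn -0.004 shift [-114.1 -112.8   27.9] rows>= 4.0
turn 0.0 shift [ 0.  0. 93.] rows>= 3.0
top a (array([0.5083, 0.0452]), np.float64(91.1), array([62.5,  9.8])) new (array([0.5435, 0.0465]), np.float64(91.0), array([62.4,  9.8]))
side a (array([0.5081, 0.0475]), np.float64(90.1), array([ 9.1, 62.1]))
(array([0.5435, 0.0495]), np.float64(90.7), array([62.,  9.]))
```

View pics/m4.png

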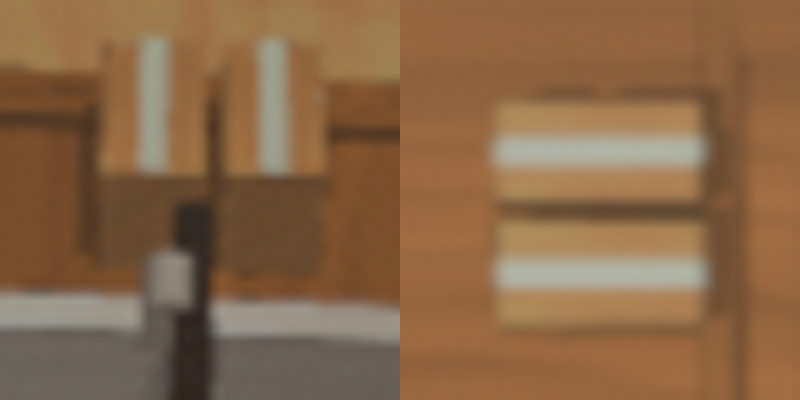

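Both cartons lie parallel with ends level. The gap is about 5 mm (strips at crop rows 152 and 275 in the top view), so I'll squeeze the pair together later, when the gripper is turned for the crosswise carton. Carton b next.

Request:
{"method": "drive_tool", "body": {
  "increments": [
    {"delta_pos":[-28,-28,5],"turn":0,"jaw":1},
    {"delta_pos":[-28,-28,8],"turn":0,"jaw":1},
    {"delta_pos":[-28,-28,8],"turn":0,"jaw":1},
    {"delta_pos":[-28,-28,7],"turn":0,"jaw":1},
    {"delta_pos":[-2,0,30],"turn":0,"jaw":1},
    {"delta_pos":[0,0,20],"turn":0,"jaw":1},
    {"delta_pos":[0,0,0],"turn":0,"jaw":1},
    {"delta_pos":[0,0,0],"turn":0,"jaw":1}
  ]
}}

```text
time: 8.38
tool_pos: [0.5862, -0.2896, 0.2231]
tcp_rot: [-0.605, -3.078, -0.003]
wrist_force: [0.9, -0.2, 0.2]
width: 1.002
grip_force: 0.0
```

```bash
python3 - <<'E'
from h import *
plan((.5853,-.294,.027,67.6))
E
```

```text
t 8.38 grasp [ 0.5856 -0.2892  0.0681] yaw 67.75 tilt [-0.0041  0.0025] F [ 0.9 -0.2  0.2] w 1.002 g 0.0
turn 0.003 shift [-1.6 -4.5 41.1] rows>= 1.0
```

Request:
{"method": "drive_tool", "body": {
  "increments": [
    {"delta_pos":[-1,-4,5],"turn":0,"jaw":1},
    {"delta_pos":[0,0,22],"turn":0,"jaw":1},
    {"delta_pos":[0,0,14],"turn":0,"jaw":1},
    {"delta_pos":[0,0,0],"turn":0,"jaw":1},
    {"delta_pos":[0,0,0],"turn":0,"jaw":-1},
    {"delta_pos":[0,0,0],"turn":0,"jaw":-1},
    {"delta_pos":[0,0,0],"turn":0,"jaw":-1},
    {"delta_pos":[0,0,0],"turn":0,"jaw":-1}
  ]
}}

```text
time: 9.05
tool_pos: [0.5864, -0.296, 0.1856]
tcp_rot: [0.609, 3.08, -0.001]
wrist_force: [1.3, -0.3, 4.1]
width: 0.699
grip_force: 37.2
```

Request:
{"method": "drive_tool", "body": {
  "increments": [
    {"delta_pos":[0,0,0],"turn":0,"jaw":-1},
    {"delta_pos":[0,0,0],"turn":0,"jaw":-1},
    {"delta_pos":[0,0,0],"turn":0,"jaw":-1}
  ]
}}

```text
time: 9.3
tool_pos: [0.5864, -0.2961, 0.1856]
tcp_rot: [0.61, 3.08, -0.001]
wrist_force: [-0.1, 0.5, 5.0]
width: 0.694
grip_force: 37.1
```

```bash
python3 - <<'E'
from h import *
plan((.525,.0985,.17,1),(.525,.0985,.042,1))
E
```

```text
t 9.3 grasp [ 0.5867 -0.2963  0.0306] yaw 67.61 tilt [ 0.002 -0.001] F [-0.1  0.5  5. ] w 0.694 g 37.1
turn 1.163 shift [ 395.8  -54.8 -139.4] rows>= 11.0
turn 0.0 shift [  0.   0. 128.] rows>= 4.0
```

Request:
{"method": "drive_tool", "body": {
  "increments": [
    {"delta_pos":[0,0,-30],"turn":0.05,"jaw":-1},
    {"delta_pos":[0,0,-40],"turn":0.123,"jaw":-1},
    {"delta_pos":[0,0,-40],"turn":0.124,"jaw":-1},
    {"delta_pos":[0,0,-30],"turn":0.124,"jaw":-1},
    {"delta_pos":[0,0,0],"turn":0.124,"jaw":-1},
    {"delta_pos":[0,0,0],"turn":0.124,"jaw":-1},
    {"delta_pos":[0,0,0],"turn":0.124,"jaw":-1},
    {"delta_pos":[0,0,0],"turn":0.124,"jaw":-1}
  ]
}}

```text
time: 9.97
tool_pos: [0.5854, -0.2957, 0.3239]
tcp_rot: [-1.918, -2.487, 0.0]
wrist_force: [-0.6, -0.0, -0.9]
width: 0.696
grip_force: 36.4
```

Request:
{"method": "drive_tool", "body": {
  "increments": [
    {"delta_pos":[0,0,0],"turn":0.123,"jaw":-1},
    {"delta_pos":[0,0,0],"turn":0.123,"jaw":-1},
    {"delta_pos":[33,-5,0],"turn":0,"jaw":-1},
    {"delta_pos":[33,-5,0],"turn":0,"jaw":-1},
    {"delta_pos":[33,-5,0],"turn":0,"jaw":-1},
    {"delta_pos":[33,-5,0],"turn":0,"jaw":-1},
    {"delta_pos":[33,-5,0],"turn":0,"jaw":-1},
    {"delta_pos":[33,-5,0],"turn":0,"jaw":-1}
  ]
}}

```text
time: 10.63
tool_pos: [0.5515, -0.097, 0.3235]
tcp_rot: [-2.202, -2.239, 0.001]
wrist_force: [0.4, 0.3, -0.1]
width: 0.696
grip_force: 36.4
```

Request:
{"method": "drive_tool", "body": {
  "increments": [
    {"delta_pos":[33,-5,0],"turn":0,"jaw":-1},
    {"delta_pos":[33,-5,0],"turn":0,"jaw":-1},
    {"delta_pos":[33,-5,0],"turn":0,"jaw":-1},
    {"delta_pos":[33,-5,0],"turn":0,"jaw":-1},
    {"delta_pos":[33,-5,0],"turn":0,"jaw":-1},
    {"delta_pos":[33,0,0],"turn":0,"jaw":-1},
    {"delta_pos":[0,0,0],"turn":0,"jaw":-1},
    {"delta_pos":[0,0,0],"turn":0,"jaw":-1}
  ]
}}

```text
time: 11.3
tool_pos: [0.5235, 0.1007, 0.3238]
tcp_rot: [-2.198, -2.244, 0.001]
wrist_force: [0.2, -0.5, -0.6]
width: 0.698
grip_force: 36.4
```

```bash
python3 - <<'E'
from h import *
plan((.525,.0985,.042,1))
E
```

```text
t 11.3 grasp [0.5234 0.1006 0.1688] yaw 1.18 tilt [-0.0007 -0.0004] F [ 0.2 -0.5 -0.6] w 0.698 g 36.4
turn 0.003 shift [ -2.1   1.5 126.8] rows>= 4.0
```

Request:
{"method": "drive_tool", "body": {
  "increments": [
    {"delta_pos":[-4,1.5,25],"turn":0,"jaw":-1},
    {"delta_pos":[0,0,35],"turn":0,"jaw":-1},
    {"delta_pos":[0,0,35],"turn":0,"jaw":-1},
    {"delta_pos":[0,0,20],"turn":0,"jaw":-1},
    {"delta_pos":[0,0,9],"turn":0,"jaw":-1},
    {"delta_pos":[0,0,3],"turn":0,"jaw":-1},
    {"delta_pos":[0,0,0],"turn":0,"jaw":-1},
    {"delta_pos":[0,0,0],"turn":0,"jaw":-1}
  ]
}}

```text
time: 11.97
tool_pos: [0.5265, 0.0947, 0.1981]
tcp_rot: [2.203, 2.238, 0.002]
wrist_force: [0.7, 0.1, 0.2]
width: 0.695
grip_force: 36.7
```

```bash
python3 - <<'E'
from h import *
plan((.5262,.048,.12,1))
E
```

```text
t 11.97 grasp [0.5268 0.0947 0.0431] yaw 0.93 tilt [0.0018 0.0001] F [0.7 0.1 0.2] w 0.695 g 36.7
turn -0.001 shift [-46.7  -1.4 -76.9] rows>= 3.0
```

Request:
{"method": "drive_tool", "body": {
  "increments": [
    {"delta_pos":[0,0,2],"turn":0,"jaw":-1},
    {"delta_pos":[0,0,0],"turn":0,"jaw":-1},
    {"delta_pos":[0,0,0],"turn":0,"jaw":0.8},
    {"delta_pos":[0,0,0],"turn":0,"jaw":1},
    {"delta_pos":[0,0,0],"turn":0,"jaw":1},
    {"delta_pos":[0,0,0],"turn":0,"jaw":1},
    {"delta_pos":[0,0,-35],"turn":0,"jaw":1},
    {"delta_pos":[0,0,-35],"turn":0,"jaw":1}
  ]
}}

```text
time: 12.63
tool_pos: [0.5239, 0.0951, 0.2631]
tcp_rot: [-2.199, -2.237, 0.009]
wrist_force: [0.8, 0.5, 0.1]
width: 0.996
grip_force: 0.0
```

Request:
{"method": "drive_tool", "body": {
  "increments": [
    {"delta_pos":[-15,0,-10],"turn":0,"jaw":1},
    {"delta_pos":[-20,-0.5,0],"turn":0,"jaw":1},
    {"delta_pos":[-12,0,0],"turn":0,"jaw":1},
    {"delta_pos":[0,0,0],"turn":0,"jaw":1},
    {"delta_pos":[0,0,0],"turn":0,"jaw":1}
  ]
}}

```text
time: 13.05
tool_pos: [0.5255, 0.0478, 0.2745]
tcp_rot: [-2.204, -2.237, 0.001]
wrist_force: [-0.4, -0.8, -0.4]
width: 1.004
grip_force: 0.0
```

```bash
python3 - <<'E'
from h import *
plan((.5262,.047,.038,1))
E
```

```text
t 13.05 grasp [0.5253 0.0479 0.1195] yaw 0.87 tilt [-0.0014  0.0004] F [-0.4 -0.8 -0.4] w 1.004 g 0.0
turn -0.002 shift [-0.9  0.9 81.5] rows>= 2.0
```

Request:
{"method": "drive_tool", "body": {
  "increments": [
    {"delta_pos":[-0.5,0.6,30],"turn":0,"jaw":1},
    {"delta_pos":[0,0,30],"turn":0,"jaw":1},
    {"delta_pos":[0,0,18],"turn":0,"jaw":1},
    {"delta_pos":[0,0,0],"turn":0,"jaw":1},
    {"delta_pos":[0,0,0],"turn":0,"jaw":0.6},
    {"delta_pos":[0,0,0],"turn":0,"jaw":0.5},
    {"delta_pos":[0,0,0],"turn":0,"jaw":0.45},
    {"delta_pos":[0,0,0],"turn":0,"jaw":0.44}
  ],
  "grip_force": 20
}}

```text
time: 13.72
tool_pos: [0.5275, 0.048, 0.1988]
tcp_rot: [2.201, 2.239, 0.003]
wrist_force: [-0.4, 0.5, -0.4]
width: 0.719
grip_force: 0.1
```

Request:
{"method": "drive_tool", "body": {
  "increments": [
    {"delta_pos":[0,0,0],"turn":0,"jaw":0.44},
    {"delta_pos":[0,0,0],"turn":0,"jaw":0.44},
    {"delta_pos":[0,0,0],"turn":0,"jaw":0.44}
  ]
}}

```text
time: 13.97
tool_pos: [0.5272, 0.0478, 0.1981]
tcp_rot: [2.201, 2.239, 0.003]
wrist_force: [1.3, 0.5, 0.1]
width: 0.721
grip_force: 0.3
```

```bash
python3 - <<'E'
from h import *
plan()
E
```

```text
t 13.97 grasp [0.5275 0.0478 0.0431] yaw 0.97 tilt [0.0022 0.0001] F [1.3 0.5 0.1] w 0.721 g 0.3
```

Request:
{"method": "drive_tool", "body": {
  "increments": [
    {"delta_pos":[0,0,0],"turn":0,"jaw":0.7},
    {"delta_pos":[0,0,0],"turn":0,"jaw":1},
    {"delta_pos":[0,0,0],"turn":0,"jaw":1},
    {"delta_pos":[0,0,-40],"turn":0,"jaw":1},
    {"delta_pos":[0,0,-40],"turn":0,"jaw":1},
    {"delta_pos":[-40,0,-10],"turn":0,"jaw":1},
    {"delta_pos":[-40,0,0],"turn":0,"jaw":1},
    {"delta_pos":[-40,0,0],"turn":0,"jaw":1}
  ]
}}

```text
time: 14.63
tool_pos: [0.5292, -0.0729, 0.2893]
tcp_rot: [2.197, 2.241, 0.003]
wrist_force: [0.3, -0.0, -0.4]
width: 0.998
grip_force: 0.0
```

Request:
{"method": "drive_tool", "body": {
  "increments": [
    {"delta_pos":[-40,0,0],"turn":0,"jaw":1},
    {"delta_pos":[-30,0,0],"turn":0,"jaw":1},
    {"delta_pos":[0,0,0],"turn":0,"jaw":1},
    {"delta_pos":[0,0,0],"turn":0,"jaw":1}
  ]
}}

```text
time: 14.97
tool_pos: [0.5295, -0.1438, 0.287]
tcp_rot: [-2.206, -2.236, 0.0]
wrist_force: [-0.3, 0.2, 0.8]
width: 0.997
grip_force: 0.0
```

```bash
python3 - <<'E'
from h import *
plan()
s=cam('side','s5');t=cam('top','t5')
print('top a',strip(t,(278,233,312,248),.05),'new',strip(t,(278,216,312,232),.05),'across',strip(t,(266,212,282,248),.05))
print('side a',strip(s,(299,198,314,228),.05),strip(s,(283,198,298,216),.05))
m=np.zeros((400,800,3),np.uint8)
m[:,:400]=cv2.resize(s['pixels'][195:245,270:320,::-1],(400,400),interpolation=2)
m[:,400:]=cv2.resize(t['pixels'][205:255,270:320,::-1],(400,400),interpolation=2)
cv2.imwrite('pics/m5.png',m)
E
```

```text
t 14.97 grasp [ 0.5295 -0.1437  0.132 ] yaw 0.77 tilt [-0.0004  0.0003] F [-0.3  0.2  0.8] w 0.997 g 0.0
top a (array([0.5123, 0.0454]), np.float64(91.1), array([64. ,  9.8])) new (array([0.5435, 0.047 ]), np.float64(91.0), array([ 9.9, 63.3])) across (array([0.5266, 0.0973]), np.float64(1.0), array([63.4, 10.7]))
side a (array([0.512 , 0.0477]), np.float64(91.3), array([ 9.3, 62.2])) (array([0.5433, 0.048 ]), np.float64(91.3), array([ 9.1, 58.9]))
```

View pics/m5.png

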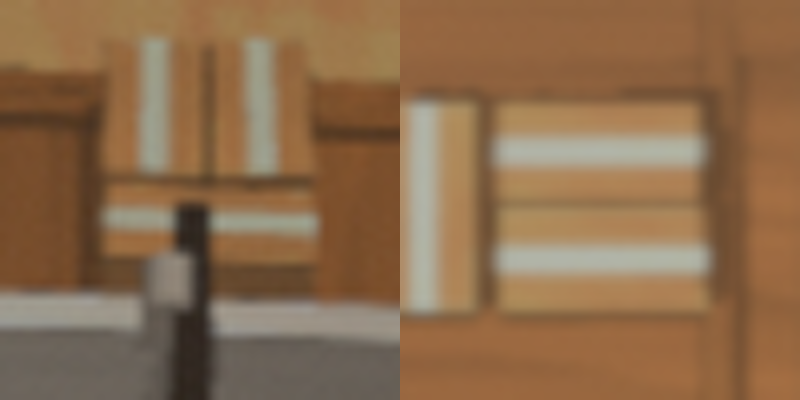

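The two lengthwise cartons are now snug (pitch 31.3 mm). The crosswise one leaves a gap of about 6 mm (crop cols 477–496), so I'll regrip it and slide it 4 mm.

Request:
{"method": "drive_tool", "body": {
  "increments": [
    {"delta_pos":[40,0,0],"turn":0,"jaw":1},
    {"delta_pos":[40,0,0],"turn":0,"jaw":1},
    {"delta_pos":[40,0,0],"turn":0,"jaw":1},
    {"delta_pos":[40,0,0],"turn":0,"jaw":1},
    {"delta_pos":[40,0,0],"turn":0,"jaw":1},
    {"delta_pos":[40,0.7,0],"turn":0,"jaw":1},
    {"delta_pos":[0,0,20],"turn":0,"jaw":1},
    {"delta_pos":[0,0,0],"turn":0,"jaw":1}
  ]
}}

```text
time: 15.73
tool_pos: [0.5241, 0.1015, 0.2646]
tcp_rot: [-2.193, -2.246, 0.006]
wrist_force: [-1.3, 0.2, 0.1]
width: 0.999
grip_force: 0.0
```

Request:
{"method": "drive_tool", "body": {
  "increments": [
    {"delta_pos":[0,0,25],"turn":0,"jaw":1},
    {"delta_pos":[0,0,25],"turn":0,"jaw":1},
    {"delta_pos":[0,0,20],"turn":0,"jaw":1},
    {"delta_pos":[0,0,0],"turn":0,"jaw":1},
    {"delta_pos":[0,0,0],"turn":0,"jaw":-1},
    {"delta_pos":[0,0,0],"turn":0,"jaw":-1},
    {"delta_pos":[0,0,0],"turn":0,"jaw":-1},
    {"delta_pos":[0,0,0],"turn":0,"jaw":-1}
  ],
  "grip_force": 25
}}

```text
time: 16.4
tool_pos: [0.5273, 0.0978, 0.1989]
tcp_rot: [2.201, 2.239, 0.004]
wrist_force: [0.2, -0.9, -1.1]
width: 0.696
grip_force: 29.0
```

```bash
python3 - <<'E'
from h import *
plan()
E
```

```text
t 16.4 grasp [0.5278 0.0978 0.0439] yaw 0.96 tilt [0.003  0.0004] F [ 0.2 -0.9 -1.1] w 0.696 g 29.0
```

Now slide 4 mm, release, rise, turn 90° and wait above the leg.

Request:
{"method": "drive_tool", "body": {
  "increments": [
    {"delta_pos":[-2,0,0],"turn":0,"jaw":-1},
    {"delta_pos":[-2,0,0],"turn":0,"jaw":-1},
    {"delta_pos":[-0.4,0,0],"turn":0,"jaw":-1},
    {"delta_pos":[0,0,0],"turn":0,"jaw":-1},
    {"delta_pos":[0,0,0],"turn":0,"jaw":0.8},
    {"delta_pos":[0,0,0],"turn":0,"jaw":1},
    {"delta_pos":[0,0,0],"turn":0,"jaw":1},
    {"delta_pos":[0,0,0],"turn":0,"jaw":1}
  ]
}}

```text
time: 17.07
tool_pos: [0.5262, 0.0932, 0.1968]
tcp_rot: [-2.202, -2.24, 0.001]
wrist_force: [0.7, 0.2, 0.7]
width: 0.998
grip_force: 0.0
```

Request:
{"method": "drive_tool", "body": {
  "increments": [
    {"delta_pos":[0,0,-40],"turn":0,"jaw":1},
    {"delta_pos":[0,0,-40],"turn":0,"jaw":1},
    {"delta_pos":[0,0,-40],"turn":0,"jaw":1},
    {"delta_pos":[-35,-20,-20],"turn":0,"jaw":1},
    {"delta_pos":[-35,-20,0],"turn":0,"jaw":1},
    {"delta_pos":[-35,-20,0],"turn":0,"jaw":1},
    {"delta_pos":[-35,-20,0],"turn":0,"jaw":1},
    {"delta_pos":[0,0,0],"turn":-0.12,"jaw":1}
  ]
}}

```text
time: 17.73
tool_pos: [0.4471, -0.0495, 0.3352]
tcp_rot: [-2.068, -2.365, 0.006]
wrist_force: [1.4, 0.7, -0.2]
width: 0.995
grip_force: 0.0
```

Request:
{"method": "drive_tool", "body": {
  "increments": [
    {"delta_pos":[0,0,0],"turn":-0.12,"jaw":1},
    {"delta_pos":[0,0,0],"turn":-0.12,"jaw":1},
    {"delta_pos":[0,0,0],"turn":-0.12,"jaw":1},
    {"delta_pos":[0,0,0],"turn":-0.12,"jaw":1},
    {"delta_pos":[0,0,0],"turn":-0.12,"jaw":1},
    {"delta_pos":[0,0,0],"turn":-0.12,"jaw":1},
    {"delta_pos":[0,0,0],"turn":-0.12,"jaw":1},
    {"delta_pos":[0,0,0],"turn":-0.12,"jaw":1}
  ]
}}

```text
time: 18.4
tool_pos: [0.45, -0.0454, 0.3353]
tcp_rot: [-0.728, -3.055, 0.0]
wrist_force: [-0.2, -0.2, 0.6]
width: 0.998
grip_force: 0.0
```

Request:
{"method": "drive_tool", "body": {
  "increments": [
    {"delta_pos":[0,0,0],"turn":-0.12,"jaw":1},
    {"delta_pos":[0,0,0],"turn":-0.12,"jaw":1},
    {"delta_pos":[0,0,0],"turn":-0.12,"jaw":1},
    {"delta_pos":[0,0,0],"turn":-0.12,"jaw":1},
    {"delta_pos":[0,0,0],"turn":0,"jaw":1},
    {"delta_pos":[0,0,0],"turn":0,"jaw":1}
  ]
}}

```text
time: 18.9
tool_pos: [0.4501, -0.0454, 0.3355]
tcp_rot: [0.004, -3.141, 0.0]
wrist_force: [-0.5, 0.4, 0.2]
width: 0.997
grip_force: 0.0
```

```bash
python3 - <<'E'
from h import *
s=cam('side','s6');t=cam('top','t6')
print('top a',strip(t,(278,233,312,248),.05),'new',strip(t,(278,216,312,232),.05),'across',strip(t,(265,212,280,248),.05))
plan((.4905,.1805,.17,91),(.4905,.1805,.08,91))
# steel pointer & mark in top: dark columns in rows near 188-192
g=cv2.cvtColor(t['pixels'],cv2.COLOR_RGB2GRAY).astype(int)
for r in range(184,198): print(r,g[r,234:276])
E
```

```text
top a (array([0.5123, 0.0454]), np.float64(91.1), array([ 9.8, 63.4])) new (array([0.5437, 0.047 ]), np.float64(91.0), array([62.7, 10.1])) across (array([0.528 , 0.0933]), np.float64(1.3), array([10.4, 62.5]))
t 19.0 grasp [ 0.4501 -0.0454  0.1805] yaw 90.2 tilt [-0.0003  0.    ] F [-0.2  0.5  0.5] w 1.001 g 0.0
turn -0.014 shift [-44.3 225.1  10.5] rows>= 6.0
turn 0.0 shift [ 0.  0. 90.] rows>= 3.0
184 [140 140 140 140 140 139 140 140 140 140 139 139 139 139 140 139 140 139
 139 139 139 138 139 138 139 139 139 139 138 138 138 139 138 139 139 139
 139 140 140 139 140 140]
185 [141 142 142 141 141 142 141 141 141 141 141 141 141 142 142 141 141 142
 142 141 142 141 141 141 141 141 140 137 133 131 131 131 133 135 138 141
 142 142 143 141 142 143]
186 [141 141 142 141 141 142 142 142 143 143 143 142 142 142 143 142 143 143
 143 143 142 143 142 142 143 143 138 125 110 101  99 102 109 120 132 141
 142 143 143 142 142 143]
187 [141 141 139 140 140 141 142 143 143 142 143 142 143 143 144 144 144 144
 144 144 144 143 143 144 144 144 138 117  92  80  74  79  97 114 131 141
 144 144 144 144 1
[... 1067 characters left out ...]
 [148 148 148 148 144 128 102  92 104 115 118 118 122 136 145 148 148 149
 150 150 150 149 149 149 149 146 135 110  89  84  83  86 108 134 147 149
 149 149 149 149 148 149]
195 [147 147 147 147 144 127 102  91 103 113 116 116 120 133 143 145 146 147
 146 146 146 146 145 145 145 143 132 109  88  85  84  88 108 132 145 147
 147 147 147 147 146 147]
196 [148 148 147 147 143 127 102  91 104 116 122 123 127 137 144 145 145 145
 145 145 145 145 145 145 144 143 133 113  96  95  98 101 115 136 145 149
 148 148 146 145 144 144]
197 [149 152 152 149 145 130 104  91 105 124 138 142 145 149 150 148 149 151
 151 148 149 151 151 148 148 150 146 129 119 125 132 134 136 148 157 158
 156 156 155 151 147 148]
```

```bash
python3 - <<'E'
from h import *
s=cv2.imread('pics/s6.png');t=cv2.imread('pics/t6.png')
m=np.zeros((560,800,3),np.uint8)
m[:,:380]=cv2.resize(s[228:268,243:270.__int__()],(378,560),interpolation=2)[:, :380] if 0 else cv2.resize(s[228:268,243:270],(380,560),interpolation=2)
m[:280,400:]=cv2.resize(t[180:200,234:268],(400,280),interpolation=2)
cv2.imwrite('pics/m6.png',m)
E
```

```text
File "<stdin>", line 4
    m[:,:380]=cv2.resize(s[228:268,243:270.__int__()],(378,560),interpolation=2)[:, :380] if 0 else cv2.resize(s[228:268,243:270],(380,560),interpolation=2)
                                          ^
SyntaxError: invalid decimal literal
```

Request:
{"method": "drive_tool", "body": {
  "increments": [
    {"delta_pos":[-4.3,25,0],"turn":-0.014,"jaw":1},
    {"delta_pos":[-5,25,0],"turn":0,"jaw":1},
    {"delta_pos":[-5,25,0],"turn":0,"jaw":1},
    {"delta_pos":[-5,25,0],"turn":0,"jaw":1},
    {"delta_pos":[-5,25,0],"turn":0,"jaw":1},
    {"delta_pos":[-5,25,0],"turn":0,"jaw":1},
    {"delta_pos":[-5,25,0],"turn":0,"jaw":1},
    {"delta_pos":[-5,25,5],"turn":0,"jaw":1}
  ]
}}

```text
time: 19.67
tool_pos: [0.4864, 0.1568, 0.3317]
tcp_rot: [-0.029, 3.139, 0.001]
wrist_force: [0.3, -1.1, 0.7]
width: 1.001
grip_force: 0.0
```

Request:
{"method": "drive_tool", "body": {
  "increments": [
    {"delta_pos":[-5,25,5],"turn":0,"jaw":1},
    {"delta_pos":[0,0,0],"turn":0,"jaw":1},
    {"delta_pos":[0,0,0],"turn":0,"jaw":1},
    {"delta_pos":[0,0,0],"turn":0,"jaw":1}
  ]
}}

```text
time: 20.0
tool_pos: [0.4902, 0.1802, 0.3255]
tcp_rot: [0.031, -3.141, 0.001]
wrist_force: [0.9, 0.1, -0.2]
width: 1.003
grip_force: 0.0
```

```bash
python3 - <<'E'
from h import *
plan((.4905,.181,.08,91))
E
```

```text
t 20.0 grasp [0.4901 0.1801 0.1705] yaw 91.14 tilt [-0.0007 -0.0007] F [ 0.9  0.1 -0.2] w 1.003 g 0.0
turn 0.002 shift [-0.4  0.9 90.5] rows>= 3.0
```

Request:
{"method": "drive_tool", "body": {
  "increments": [
    {"delta_pos":[-0.4,1,35],"turn":0,"jaw":1},
    {"delta_pos":[0,0,35],"turn":0,"jaw":1},
    {"delta_pos":[0,0,20],"turn":0,"jaw":1},
    {"delta_pos":[0,0,0],"turn":0,"jaw":1},
    {"delta_pos":[0,0,0],"turn":0,"jaw":-0.3},
    {"delta_pos":[0,0,0],"turn":0,"jaw":-0.6},
    {"delta_pos":[0,0,0],"turn":0,"jaw":-1},
    {"delta_pos":[0,0,0],"turn":0,"jaw":-1}
  ],
  "grip_force": 25
}}

```text
time: 20.67
tool_pos: [0.4919, 0.1816, 0.2379]
tcp_rot: [-0.031, 3.138, 0.002]
wrist_force: [0.0, -0.7, 0.7]
width: 0.454
grip_force: 0.0
```

Request:
{"method": "drive_tool", "body": {
  "increments": [
    {"delta_pos":[0,0,0],"turn":0,"jaw":-1},
    {"delta_pos":[0,0,0],"turn":0,"jaw":-1},
    {"delta_pos":[0,0,0],"turn":0,"jaw":-1},
    {"delta_pos":[0,0,0],"turn":0,"jaw":-1}
  ]
}}

```text
time: 21.0
tool_pos: [0.4914, 0.1807, 0.237]
tcp_rot: [-0.032, 3.14, -0.003]
wrist_force: [0.1, -6.5, 6.1]
width: 0.138
grip_force: 29.1
```

```bash
python3 - <<'E'
from h import *
plan()
s=cv2.imread('pics/s6.png');t=cv2.imread('pics/t6.png')
m=np.zeros((560,800,3),np.uint8)
m[:,:378]=cv2.resize(s[228:268,243:270],(378,560),interpolation=2)
m[:280,400:]=cv2.resize(t[180:200,234:262+2*0+0],(400,280),interpolation=2) if 0 else cv2.resize(t[178:198,238:266],(392,280),interpolation=2)[:, :400] if 0 else cv2.resize(t[178:198,238:268],(400,280),interpolation=2)
cv2.imwrite('pics/m6.png',m)
E
```

```text
t 21.0 grasp [0.4917 0.1804 0.082 ] yaw 91.17 tilt [ 0.0017 -0.0019] F [ 0.1 -6.5  6.1] w 0.138 g 29.1
```

View pics/m6.png

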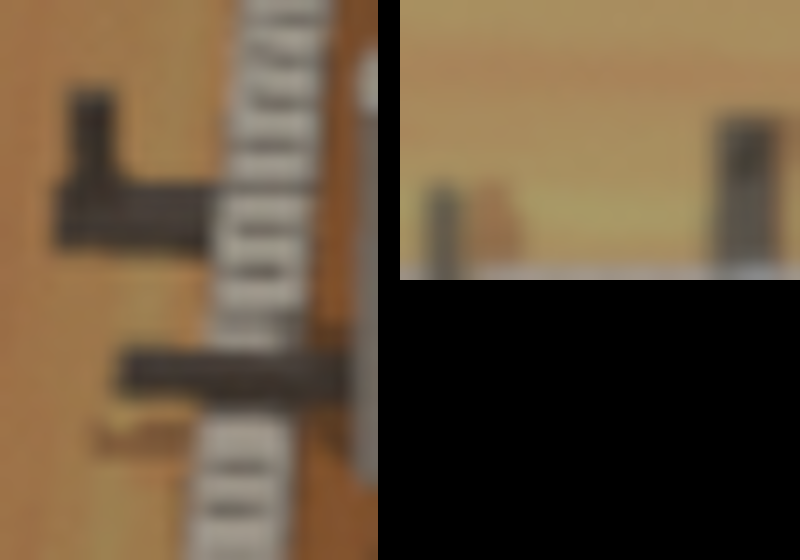

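The left crop shows the fin at crop col 92, rows 90–185, standing on its wider clip (rows 185–250), and the pointer at rows 350–405. In the top crop, the pointer centre is at col 444 and the fin and clip centre at col 748.

```bash
cat >> h.py <<'E'
def tri(obs):
    A=np.zeros((3,3));b=np.zeros(3)
    for c,u,v in obs:
        o,d=ray(c,u,v);d=d/np.linalg.norm(d);M=np.eye(3)-np.outer(d,d);A+=M;b+=M@o
    return np.linalg.solve(A,b)
E
python3 - <<'E'
from h import *
s=cam('side','s7');t=cam('top','t7')
print('fin top',tri([(t,263.7,187.5),(s,249.1,234.4)]))
print('ptr tip',tri([(t,240.8,190.7),(s,250.9,254.4)]))
for z in(.018,.02,.024,.03,.036,.04): print(z,'top fin y',onz(t,263.7,188,z)[1],'ptr y',onz(t,240.8,192,z)[1],'side fin-top y',onz(s,249.1,234.4,z)[1],'side ptr',onz(s,250.9,254.4,z)[1])
E
```

```text
fin top [0.63015794 0.12145239 0.02627236]
ptr tip [0.62156633 0.17649015 0.02049519]
0.018 top fin y 0.12195631914811496 ptr y 0.17666517643128754 side fin-top y 0.1130742777485102 side ptr 0.17431439278511374
0.02 top fin y 0.12182808388562916 ptr y 0.1764450567045954 side fin-top y 0.11509193430872844 side ptr 0.17614180125584833
0.024 top fin y 0.12157161336065757 ptr y 0.17600481725121112 side fin-top y 0.11912724742916492 side ptr 0.17979661819731751
0.03 top fin y 0.12118690757320018 ptr y 0.17534445807113466 side fin-top y 0.12518021710981952 side ptr 0.18527884360952118
0.036 top fin y 0.12080220178574277 ptr y 0.17468409889105826 side fin-top y 0.13123318679047413 side ptr 0.19076106902172496
0.04 top fin y 0.12054573126077119 ptr y 0.17424385943767395 side fin-top y 0.1352684999109105 side ptr 0.19441588596319415
```

Request:
{"method": "drive_tool", "body": {
  "increments": [
    {"delta_pos":[0,-10,0],"turn":0,"jaw":-1},
    {"delta_pos":[0,-13,0],"turn":0,"jaw":-1},
    {"delta_pos":[0,-13,0],"turn":0,"jaw":-1},
    {"delta_pos":[0,-10,0],"turn":0,"jaw":-1},
    {"delta_pos":[0,-6,0],"turn":0,"jaw":-1},
    {"delta_pos":[0,0,0],"turn":0,"jaw":-1},
    {"delta_pos":[0,0,0],"turn":0,"jaw":-1},
    {"delta_pos":[0,0,0],"turn":0,"jaw":-1}
  ]
}}

```text
time: 21.77
tool_pos: [0.4922, 0.1297, 0.237]
tcp_rot: [-0.03, 3.14, 0.003]
wrist_force: [-3.0, 3.7, 7.2]
width: 0.136
grip_force: 29.0
```

```bash
python3 - <<'E'
from h import *
plan()
s=cam('side','s8');t=cam('top','t8')
m=np.zeros((560,800,3),np.uint8)
m[:,:378]=cv2.resize(s['pixels'][223:263,243:270,::-1],(378,560),interpolation=2)
m[:280,400:]=cv2.resize(t['pixels'][178:198,248:276+0,::-1],(400,280),interpolation=2)
m[290:560,400:]=cv2.resize(s['pixels'][190:271,240:360,::-1],(400,270),interpolation=2)
cv2.imwrite('pics/m8.png',m)
g=cv2.cvtColor(t['pixels'],cv2.COLOR_RGB2GRAY).astype(int)
print(list(range(254,274)))
for r in range(185,200): print(r,g[r,254:274])
E
```

```text
t 21.77 grasp [0.4924 0.1301 0.082 ] yaw 91.09 tilt [0.0014 0.0021] F [-3.   3.7  7.2] w 0.136 g 29.0
[254, 255, 256, 257, 258, 259, 260, 261, 262, 263, 264, 265, 266, 267, 268, 269, 270, 271, 272, 273]
185 [142 142 142 142 142 143 141 138 133 133 132 132 134 136 140 142 143 144
 143 143]
186 [144 144 144 144 144 143 140 127 111 102 100 102 111 121 133 142 143 144
 144 144]
187 [146 145 146 146 145 145 139 119  93  80  73  79  98 115 132 143 146 145
 146 145]
188 [146 146 146 145 146 145 140 117  88  72  66  74  97 117 134 144 147 147
 148 147]
189 [147 146 146 146 146 146 139 115  84  68  65  75 101 122 138 145 148 148
 148 148]
190 [147 147 147 146 147 146 139 113  84  67  67  78 104 129 142 147 147 147
 147 147]
191 [149 150 149 149 149 146 135 109  85  72  69  76 104 133 145 147 147 147
 148 148]
192 [152 152 152 151 151 147 131 105  84  73  67  76 105 135 147 150 150 150
 149 149]
193 [152 153 153 152 152 147 130 104  83  71  66  76 107 136 148 151 150 151
 151 151]
194 [151 150 151 151 150 146 129 103  83  72  66  76 106 135 148 150 151 149
 150 150]
195 [148 148 147 147 147 143 126 102  84  73  68  76 104 132 146 149 148 148
 148 148]
196 [146 146 146 146 146 143 126 101  84  78  79  90 111 136 147 150 150 148
 147 146]
197 [150 152 152 149 149 148 131 104  89  94 108 121 133 148 158 160 157 157
 155 152]
198 [159 167 166 159 161 162 143 109  94 110 133 148 146 155 168 169 162 162
 168 165]
199 [158 171 171 162 164 166 147 112  98 120 143 154 150 157 170 171 162 164
 171 168]
```

View pics/m8.png

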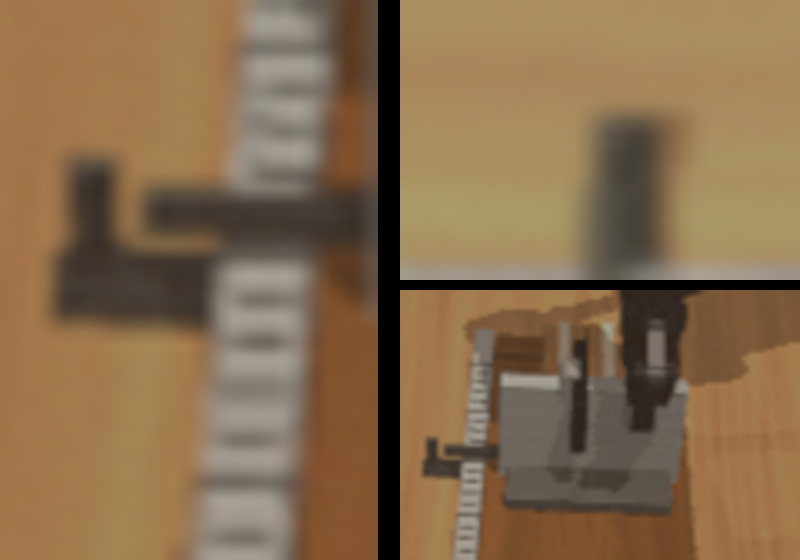

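The leg is held and the pointer (crop row 210) has come within a few mm of the fin (crop col 92, rows 155–250). The cartons and lever are undisturbed. I'll cross-check the remaining distance with the side view.

```bash
python3 - <<'E'
from h import *
s=cam('side','s9');
print('clip front bottom y',onz(s,250,245.4,0)[1])
print('ptr end, pred row y=.126',proj(s,[.6216,.126,.0205]),'obs 237.5 ; bar end col obs',243+147/14-.5)
for y in(.120,.1215,.123):
  print(y,'fin top back z.03',proj(s,[.6305,y-.002,.03]),'z.034',proj(s,[.6305,y-.002,.034]),'clip bottom front',proj(s,[.63,y+.006,0]))
g=cv2.cvtColor(s['pixels'],cv2.COLOR_RGB2GRAY).astype(int)
for cc in(249,250,252,257): print(cc,list(enumerate(g[228:250,cc],228)))
E
```

```text
clip front bottom y 0.13037104480817163
ptr end, pred row y=.126 [252.81723125 237.82817247] obs 237.5 ; bar end col obs 253.0
0.12 fin top back z.03 [249.14394964 232.1586503 ] z.034 [249.09636092 230.8854634 ] clip bottom front [249.35424682 243.98304814]
0.1215 fin top back z.03 [249.07582394 232.62182459] z.034 [249.02797818 231.34835376] clip bottom front [249.28737704 244.45425275]
0.123 fin top back z.03 [249.00752518 233.08617554] z.034 [248.95942123 231.81242345] clip bottom front [249.22033987 244.92663695]
249 [(228, np.int64(129)), (229, np.int64(130)), (230, np.int64(130)), (231, np.int64(130)), (232, np.int64(129)), (233, np.int64(121)), (234, np.int64(93)), (235, np.int64(64)), (236, np.int64(51)), (237, np.int64(52)), (238, np.int64(54)), (239, np.int64(57)), (240, np.int64(54)), (241, np.int64(54)), (242, np.int64(57)), (243, np.int64(60)), (244, np.int64(59)), (245, np.int64(77)), (246, np.int64(115)), (247, np.int64(129)), (248, np.int64(129)), (249, np.int64(129))]
250 [(228, np.int64(130)), (229, np.int64(130)), (230, np.int64(131)), (231, np.int64(130)), (232, n
[... 637 characters left out ...]
4(111)), (240, np.int64(95)), (241, np.int64(62)), (242, np.int64(61)), (243, np.int64(66)), (244, np.int64(61)), (245, np.int64(68)), (246, np.int64(104)), (247, np.int64(134)), (248, np.int64(135)), (249, np.int64(135))]
257 [(228, np.int64(132)), (229, np.int64(133)), (230, np.int64(132)), (231, np.int64(131)), (232, np.int64(131)), (233, np.int64(131)), (234, np.int64(131)), (235, np.int64(124)), (236, np.int64(98)), (237, np.int64(68)), (238, np.int64(59)), (239, np.int64(71)), (240, np.int64(91)), (241, np.int64(61)), (242, np.int64(59)), (243, np.int64(61)), (244, np.int64(64)), (245, np.int64(64)), (246, np.int64(86)), (247, np.int64(119)), (248, np.int64(124)), (249, np.int64(123))]
```

Request:
{"method": "drive_tool", "body": {
  "increments": [
    {"delta_pos":[0,-2,0],"turn":0,"jaw":-1},
    {"delta_pos":[0,-1.5,0],"turn":0,"jaw":-1},
    {"delta_pos":[0,0,0],"turn":0,"jaw":-1},
    {"delta_pos":[0,0,0],"turn":0,"jaw":-1},
    {"delta_pos":[0,0,0],"turn":0,"jaw":-1}
  ]
}}

```text
time: 22.33
tool_pos: [0.4922, 0.1265, 0.237]
tcp_rot: [-0.03, 3.14, 0.003]
wrist_force: [-2.9, 3.9, 6.5]
width: 0.135
grip_force: 29.0
```

Request:
{"method": "drive_tool", "body": {
  "increments": [
    {"delta_pos":[0,0,0],"turn":0,"jaw":-1},
    {"delta_pos":[0,0,0],"turn":0,"jaw":-1},
    {"delta_pos":[0,0,0],"turn":0,"jaw":-1}
  ],
  "grip_force": 6
}}

```text
time: 22.58
tool_pos: [0.4922, 0.1265, 0.237]
tcp_rot: [-0.031, 3.14, 0.003]
wrist_force: [-2.6, 4.1, 6.3]
width: 0.133
grip_force: 29.0
```

```bash
python3 - <<'E'
from h import *
plan()
t=cam('top','t10');g=cv2.cvtColor(t['pixels'],cv2.COLOR_RGB2GRAY).astype(int)
print(list(range(256,272)))
for r in range(187,202,1): print(r,g[r,256:272])
E
```

```text
t 22.58 grasp [0.4924 0.1268 0.082 ] yaw 91.11 tilt [0.0013 0.0021] F [-2.6  4.1  6.3] w 0.133 g 29.0
[256, 257, 258, 259, 260, 261, 262, 263, 264, 265, 266, 267, 268, 269, 270, 271]
187 [145 145 145 145 139 118  93  81  74  80  98 115 133 143 145 145]
188 [145 146 146 146 140 116  88  73  66  74  98 118 135 144 147 147]
189 [146 146 146 145 139 116  85  67  65  75 100 122 137 146 147 148]
190 [147 146 147 145 140 117  85  69  69  78 102 125 140 145 147 147]
191 [149 148 149 148 142 117  90  77  75  78 100 121 136 146 147 147]
192 [152 151 151 151 142 118  90  81  76  79 101 120 137 147 149 149]
193 [153 152 152 150 139 114  89  80  77  79 101 121 138 149 151 151]
194 [151 150 150 148 136 111  88  80  77  78 100 120 137 147 149 150]
195 [147 147 147 145 133 109  89  81  75  78  98 117 136 146 149 148]
196 [146 146 146 144 135 113  91  81  77  83 105 124 139 148 149 149]
197 [152 149 149 152 147 127 102  85  86 103 123 140 154 158 157 157]
198 [166 159 161 167 165 150 117  91  96 118 133 152 167 168 162 163]
199 [170 161 164 171 171 155 122  94  98 121 133 154 169 171 161 164]
200 [171 161 161 169 170 155 123  93  99 122 133 154 169 170 162 164]
201 [169 159 157 165 168 154 121  93  99 121 134 153 165 164 155 157]
```

Request:
{"method": "drive_tool", "body": {
  "increments": [
    {"delta_pos":[0,0,0],"turn":0,"jaw":-0.76},
    {"delta_pos":[0,0,0],"turn":0,"jaw":-0.76},
    {"delta_pos":[0,0,0],"turn":0,"jaw":-0.76},
    {"delta_pos":[0,0,0],"turn":0,"jaw":-0.76}
  ]
}}

```text
time: 22.97
tool_pos: [0.4922, 0.1265, 0.237]
tcp_rot: [-0.031, 3.14, 0.003]
wrist_force: [-2.2, 4.0, 7.1]
width: 0.137
grip_force: 29.0
```

Request:
{"method": "drive_tool", "body": {
  "increments": [
    {"delta_pos":[0,0,0],"turn":0,"jaw":-0.73},
    {"delta_pos":[0,0,0],"turn":0,"jaw":-0.73},
    {"delta_pos":[0,0,0],"turn":0,"jaw":-0.73}
  ],
  "grip_force": 20
}}

```text
time: 23.22
tool_pos: [0.4922, 0.1265, 0.237]
tcp_rot: [-0.031, 3.14, 0.003]
wrist_force: [-1.3, 2.8, 6.4]
width: 0.139
grip_force: 26.3
```

Request:
{"method": "drive_tool", "body": {
  "increments": [
    {"delta_pos":[0,0,0],"turn":0,"jaw":-0.72},
    {"delta_pos":[0,0,0],"turn":0,"jaw":-0.72},
    {"delta_pos":[0,0,0],"turn":0,"jaw":-0.72}
  ]
}}

```text
time: 23.47
tool_pos: [0.4923, 0.1265, 0.237]
tcp_rot: [-0.031, 3.14, 0.003]
wrist_force: [-2.2, 4.5, 6.1]
width: 0.146
grip_force: 6.0
```

Request:
{"method": "drive_tool", "body": {
  "increments": [
    {"delta_pos":[-5,0,0],"turn":0,"jaw":-0.72},
    {"delta_pos":[-5,0,0],"turn":0,"jaw":-0.72},
    {"delta_pos":[-5,0,0],"turn":0,"jaw":-0.72},
    {"delta_pos":[-5,0,0],"turn":0,"jaw":-0.72},
    {"delta_pos":[-5,0,0],"turn":0,"jaw":-0.72},
    {"delta_pos":[-5,0,0],"turn":0,"jaw":-0.72},
    {"delta_pos":[0,0,0],"turn":0,"jaw":-0.72}
  ]
}}

```text
time: 24.05
tool_pos: [0.5194, 0.1267, 0.2339]
tcp_rot: [0.031, -3.133, -0.001]
wrist_force: [-7.1, 3.9, -0.5]
width: 0.145
grip_force: 5.4
```

```bash
python3 - <<'E'
from h import *
plan()
t=cam('top','t11');g=cv2.cvtColor(t['pixels'],cv2.COLOR_RGB2GRAY).astype(int)
for r in (189,193,199): print(r,g[r,256:272])
E
```

```text
t 24.05 grasp [0.518  0.1268 0.0789] yaw 91.12 tilt [-0.0089  0.0006] F [-7.1  3.9 -0.5] w 0.145 g 5.4
189 [146 143 139 136 130 107  79  65  63  64  63  63  65  65  64  64]
193 [63 64 65 64 65 65 65 63 58 58 64 68 70 71 71 70]
199 [73 73 73 73 74 74 74 73 67 58 57 66 73 76 76 76]
```

Request:
{"method": "drive_tool", "body": {
  "increments": [
    {"delta_pos":[-5,0,0],"turn":0,"jaw":-0.72},
    {"delta_pos":[-5,0,0],"turn":0,"jaw":-0.72},
    {"delta_pos":[-5,0,0],"turn":0,"jaw":-0.72},
    {"delta_pos":[-4,0,0],"turn":0,"jaw":-0.72},
    {"delta_pos":[-3,0,0],"turn":0,"jaw":-0.72},
    {"delta_pos":[0,0,0],"turn":0,"jaw":-0.72},
    {"delta_pos":[0,0,0],"turn":0,"jaw":-0.72}
  ]
}}

```text
time: 24.68
tool_pos: [0.5406, 0.1272, 0.2334]
tcp_rot: [0.031, -3.131, -0.001]
wrist_force: [-7.8, 4.2, -1.3]
width: 0.143
grip_force: 5.5
```

Request:
{"method": "drive_tool", "body": {
  "increments": [
    {"delta_pos":[-2,0,0],"turn":0,"jaw":-0.72},
    {"delta_pos":[0,0,0],"turn":0,"jaw":-0.72}
  ]
}}

```text
time: 24.85
tool_pos: [0.5422, 0.1272, 0.2333]
tcp_rot: [0.031, -3.13, -0.001]
wrist_force: [-9.3, 3.9, 0.8]
width: 0.14
grip_force: 5.6
```

Request:
{"method": "drive_tool", "body": {
  "increments": [
    {"delta_pos":[-2,0,0],"turn":0,"jaw":-0.72},
    {"delta_pos":[0,0,0],"turn":0,"jaw":-0.72}
  ]
}}

```text
time: 25.02
tool_pos: [0.5441, 0.1273, 0.2332]
tcp_rot: [0.031, -3.13, -0.001]
wrist_force: [-10.1, 3.5, 0.5]
width: 0.145
grip_force: 5.7
```

Request:
{"method": "drive_tool", "body": {
  "increments": [
    {"delta_pos":[-2,0,0],"turn":0,"jaw":-0.72},
    {"delta_pos":[0,0,0],"turn":0,"jaw":-0.72}
  ]
}}

```text
time: 25.18
tool_pos: [0.5457, 0.1273, 0.2332]
tcp_rot: [0.03, -3.128, -0.001]
wrist_force: [-12.7, 4.0, 2.3]
width: 0.142
grip_force: 5.6
```

Request:
{"method": "drive_tool", "body": {
  "increments": [
    {"delta_pos":[-1.5,0,0],"turn":0,"jaw":-0.72},
    {"delta_pos":[0,0,0],"turn":0,"jaw":-0.72}
  ]
}}

```text
time: 25.35
tool_pos: [0.5463, 0.1273, 0.2331]
tcp_rot: [0.03, -3.125, -0.0]
wrist_force: [-16.2, 3.6, 5.7]
width: 0.141
grip_force: 5.7
```

```bash
python3 - <<'E'
from h import *
plan()
s=cam('side','s12');g=cv2.cvtColor(s['pixels'],cv2.COLOR_RGB2GRAY).astype(int)
h=cv2.cvtColor(cv2.imread('pics/s8.png'),cv2.COLOR_BGR2GRAY).astype(int)
for cc in(249,254,256,258,260): print(cc,'now',g[226:250,cc],'before',h[226:250,cc])
E
```

```text
t 25.35 grasp [0.5437 0.1273 0.0781] yaw 91.11 tilt [-0.0163 -0.    ] F [-16.2   3.6   5.7] w 0.141 g 5.7
249 now [ 95  94  95  94  93 105 128 122  93  61  52  50  54  54  53  51  55  60
  60  74 113 129 128 128] before [130 128 129 129 129 130 130 123  93  63  51  53  54  55  52  54  56  61
  61  75 114 129 128 128]
254 now [ 98  98  97  97  98 103 120 132 123  83  66  57  82 126 121  65  64  62
  59  66 104 134 134 134] before [133 131 131 131 132 132 131 133 133 127  95  66  57  76 102  61  57  62
  61  68 105 134 136 135]
256 now [ 99  99  99  98  99 105 118 123 126  92  65  54  75 116 119  64  62  63
  58  57  90 127 128 128] before [133 134 134 133 134 133 134 133 133 126  95  67  59  74 100  62  54  56
  57  60  89 127 129 129]
258 now [ 93  95  94  95  95  95  95 101 110  87  61  55  69 103 109  86 102 108
 117 118 118 120 135 131] before [127 129 129 130 130 128 129 130 129 123  95  66  57  68  88  78 102 107
 118 119 119 122 134 134]
260 now [ 93 104 103 100 105 100 109 131 133  98  65  55  64  91 100 113 154 144
 119 153 142 112 152 148] before [114 134 133 130 137 133 136 146 143 138 122  72  57  61  75 105 155 145
 119 155 144 114 155 149]
```

Request:
{"method": "drive_tool", "body": {
  "increments": [
    {"delta_pos":[-1.5,0.5,0],"turn":0,"jaw":-0.72},
    {"delta_pos":[0,0,0],"turn":0,"jaw":-0.72},
    {"delta_pos":[0,0,0],"turn":0,"jaw":-0.72}
  ]
}}

```text
time: 25.65
tool_pos: [0.5468, 0.1278, 0.2329]
tcp_rot: [0.03, -3.123, -0.0]
wrist_force: [-19.7, 4.4, 7.7]
width: 0.142
grip_force: 6.4
```

Request:
{"method": "drive_tool", "body": {
  "increments": [
    {"delta_pos":[0,0,0],"turn":0,"jaw":-0.75},
    {"delta_pos":[0,0,0],"turn":0,"jaw":-0.75},
    {"delta_pos":[0,0,0],"turn":0,"jaw":-0.75}
  ],
  "grip_force": 20
}}

```text
time: 25.9
tool_pos: [0.5468, 0.1279, 0.233]
tcp_rot: [0.03, -3.123, -0.0]
wrist_force: [-20.4, 3.9, 8.7]
width: 0.139
grip_force: 20.0
```

```bash
python3 - <<'E'
from h import *
plan()
s=cam('side','s13')
g=cv2.cvtColor(s['pixels'],cv2.COLOR_RGB2GRAY).astype(int)
for cc in(249,254,256): print(cc,g[230:250,cc])
m=cv2.resize(s['pixels'][180:270,240:360,::-1],(800,600),interpolation=2);cv2.imwrite('pics/m13.png',m)
E
```

```text
t 25.9 grasp [0.5439 0.1279 0.078 ] yaw 91.08 tilt [-0.0188  0.0001] F [-20.4   3.9   8.7] w 0.139 g 20.0
249 [ 94 105 129 122  91  60  50  51  52  53  51  54  55  59  57  74 113 129
 128 127]
254 [ 98  98 109 131 126  94  68  57  76 119 120  68  62  63  61  69 104 133
 135 132]
256 [ 98  98 104 123 127 102  65  54  72 111 116  64  61  62  60  56  89 128
 128 128]
```

View pics/m13.png

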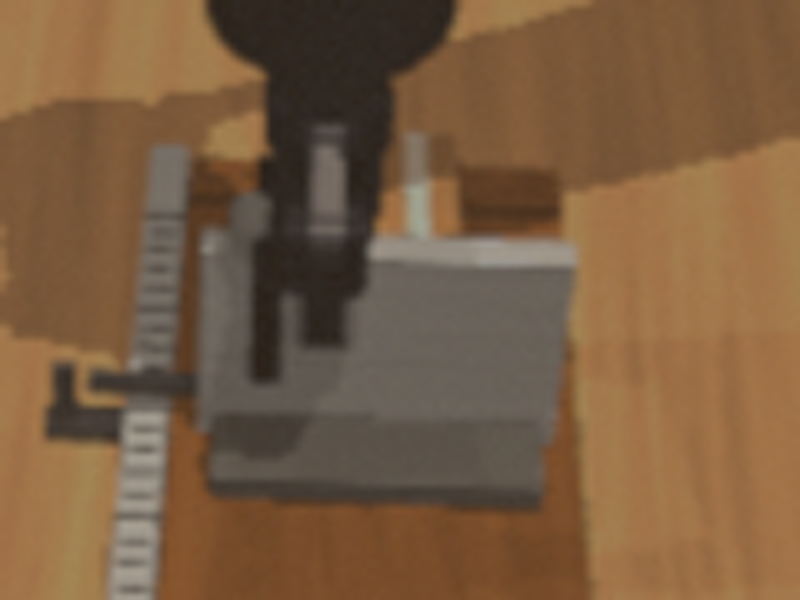

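The last view shows the lever paddle moved about 30 mm to its stop (crop col 266) and the finger still against it. The pointer bar (row 381) is beside the fin (rows 362–410) and the leg is held at 20 N.

```bash
python3 -c "
from workcell import bot
print(bot.finish_job())"
```

```text
the job is handed in; nothing more can be done
None
```

I handed the job in with the carton layer laid snug (gaps of about 1–2 mm), the cam lever pushed to its stop, and the arm still holding the leg with its pointer level with the fin to about 1 mm by my camera estimate.

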